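# Fetch the salt shaker from behind the mill and the jar

## Robot

A 7-joint arm with a two-finger parallel gripper is mounted at the origin on a cart in front of the work surface, level with it; the furniture and walls round the work are solid. World frame = base frame: x ahead of the robot, y to its left, z up, the work surface at z = 0. Lengths are in m, angles in rad, forces in N, time in s.
With the tool pointing down it reaches from about 0.4 to 0.875 m from the base axis. Payload 19.3 kg.
Tool frame: the origin (TCP) lies at the very end of the fingers, on their centre line; the grasp point (between the pads) lies 19 mm behind it; z points along the fingers, y is the line along which they close (so a half turn about z gives the same grasp; the last joint's range is limited). The gripper opens to 85 mm and grips with 20 to 120 N. Pads are 22 mm wide; open, the fingers measure 114 mm over their backs; the gripper's body (76 mm by 85 mm) begins 54 mm behind the grasp point. The pads swing forward as they close: fully open they stand 13 mm farther back than shut.
Start: joints at [-1.232, 0.521, -0.036, 1.599, 0.021, 1.021, -0.113], TCP at [0.248, 0.573, 0.231] pointing down, gripper open.
Joint ranges: [-2.91, 2.91], [-0.3, 2.13], [-1.5, 1.42], [0.17, 2.43], [-1.26, 4.41], [0.16, 1.93], [-2.52, 2.52]. Speed limits (rad/s): [1.89, 1.89, 2.39, 2.39, 3.01, 3.01, 3.01].

## Interface

Orientations are given as [roll, pitch, yaw] about the fixed x, y, z axes, in that order (R = Rz(yaw) Ry(pitch) Rx(roll)).
In Python, from workcell import bot gives the robot as it stands.
- The arm moves only by the tool carry_out, never from a script. Its argument "rows" is a list that holds one entry, the list of rows, each a list of 4 numbers: the shift along the tool's x, y, z in m, then the turn about the tool's z in degrees. In form: [[[x, y, z, twist], ...]]. A call has 1 to 12 rows; each row is the pose to reach, as a shift and turn from the pose commanded when the call began, along the tool's axes at that moment; what a row does not reach only later rows make up. A row lasts 1/12 s, in which the tool goes at most 41.7 mm and 7.16 degrees, less where a joint would pass 70% of its speed; a pose out of reach is approached as far as the arm can. A call with a gripper value outside its range is refused whole. "grip" is the finger opening in m, from 0 to 0.0854, set as the call begins (left out, the last holds). The fingers move at their own pace and stop on an object; "grip_force" is the grip in N (left out, the last holds). Time passes only in rows, so rows that repeat a pose let the fingers close. It gives the time, the measured TCP pose, the force, the opening and the grip force at its end, in the units of the state.
- bot.observe(): the state, without advancing time (a new reading comes with each control period).
- bot.grab_frame(name): name is "scene" or "side" or "wrist"; returns a dict with "pixels" (384x512x3 uint8, red, green, blue), "K" (3x3 intrinsics, pixels), "pose" (4x4, takes a point from camera to world coordinates). Camera axes: x right, y down, z forward; pixel columns grow to the right and rows downward; lengths in m; the calibration is good to about 2 mm. A picture is of the moment at which its call begins. There is no depth.
- bot.job_done(): hands the job in; it is judged then, once.
Trained networks look in a picture, given as the dict that the camera call returned (one of the last four; its "shot" number tells which), for a name from the list of things; names that differ only in an ending like _2 or _b are one class to them, and where a whole thing is asked for, a point or a joint stands for the part that bears it (a point fixed in the world has none). Each returns a list of dicts, best first, with "conf" (0 to 1); they miss things now and then, are a little off and sometimes report something else, mostly with a low value. They report only what shows in the picture. A call takes as long as a camera call. They do not tell look-alikes from the thing itself.
- bot.look_for(picture, label): "position" ([column, row] in pixels, amid what is visible of it).
- bot.regions_of(picture, label): "region" (384x512 bool, what is visible of it) and "position" ([column, row] in pixels, amid what is visible of it).
- bot.spot_point(picture, label): "position" ([column, row] in pixels: a listed point, or the origin of a listed thing).
The state is a dict: "clock": time; "qpos": joint angles; "qd": joint speeds; "joint_efforts": joint torques, N m; "position": TCP position; "tool_rot": TCP orientation; "force": force on the tool from outside, world axes, zero at the start; "moment": the same for the moment, N m; "grip_width": finger opening in m; "finger_force": force on a finger pad.
Only numpy, scipy, OpenCV 4.12 (cv2) and the standard library are available. Lean on these libraries where they do the work, as an engineer would, in place of code of your own. Each camera call takes 0.05 s, during which the arm holds its last target. There are 200 camera calls.

## Task

Fetch the salt shaker from the back of the dark condiment stand and set it in the middle of the round white coaster. The pepper mill and the tall jar are in its way: first move both of them onto the chopping board, then, once the shaker is on its coaster, put each of them back in the middle of the very cork disc of the stand where it stood at the start. Keep all three upright and leave the other things on the table alone.

Things in the scene. Friction and masses are not known exactly. Their poses are not given: they have to be found in the camera images.
- mill: turned wooden pepper mill, 170 mm tall, brown; base 58 mm across, round head 49 mm across between 123 and 159 mm above its foot (widest at about 141 mm), a 12 mm metal button on top. At the start it stands on one of the two front discs of the stand, the jar on the other (which is which varies). Origin: centre of its underside, z up
- jar: tall straight cylindrical glass jar with dark contents and a red screw lid, 61 mm across, 161 mm tall. Starts on the other front disc of the stand. Origin: centre of its underside, z up
- shaker: salt shaker: glass body 44 mm across up to 66 mm, grey cap 34 mm across above, 90 mm tall in all. Starts on the rear disc of the stand, behind and between mill and jar. Origin: centre of its underside, z up
- stand: dark wooden condiment stand, fixed to the table, 146 (x) x 180 (y) mm, floor 10 mm above the table, with a rim 8 mm wide and 16 mm high round its edge. Origin: centre of its underside. In its floor lie three flush cork discs: two in front, 66 mm across, centred at x = -30 mm, y = +45 and -45 mm, and one behind, 52 mm across, at x = +32 mm, y = 0. Its x axis points away from the robot (yaw within 0.3 rad)
- board: pale wooden chopping board, fixed, 210 (x) x 130 (y) mm, 12 mm thick, with a small dark hanging eye flush in one corner; to the left or the right of the stand, its long x axis pointing away from the robot (yaw within 0.3 rad). Origin: centre of its underside
- coaster: round white ceramic coaster, fixed, 90 mm across, 5 mm thick, on the other side of the stand. Origin: centre of its underside
- mug: green and white mug, 78 mm across without the handle, 101 mm tall, on the far left; leave it alone. Origin: centre of the underside of its bounding box
- tin: small printed food tin, 57 mm across, 72 mm tall, on the far right; leave it alone. Origin: centre of its underside
- garlic: garlic bulb, 60 mm across, 58 mm tall, on the far right; leave it alone. Origin: centre of its underside
There are look-alikes about, which are no part of the job. Of the things like the coaster, leave any that is turquoise; of the rest the larger one is meant.

How it is judged:
On the way, in this order (a step that is already met when the one before it is completed fails the run):
1. the mill and the jar both stand upright on the chopping board while the shaker is still in its place (x of mill in the frame of board between -0.1 and 0.1 m and y of mill in the frame of board between -0.06 and 0.06 m and z of mill in the frame of board between 0.006 and 0.018 m and angle between each of mill, jar's own z axis and vertical below 0.12 rad and linear speed of each of mill, jar below 0.03 m/s and x of jar in the frame of board between -0.1 and 0.1 m and y of jar in the frame of board between -0.06 and 0.06 m and z of jar in the frame of board between 0.006 and 0.018 m and distance of shaker from where it was at the start of the episode below 0.02 m), for 0.2 s.
2. the shaker stands in the middle of the coaster while mill and jar are still on the board (horizontal distance between shaker and coaster below 0.015 m and height (world z) of shaker below 0.011 m and angle between each of shaker, mill, jar's own z axis and vertical below 0.12 rad and linear speed of each of shaker, mill, jar below 0.03 m/s and x of mill in the frame of board between -0.1 and 0.1 m and y of mill in the frame of board between -0.06 and 0.06 m and z of mill in the frame of board between 0.006 and 0.018 m and x of jar in the frame of board between -0.1 and 0.1 m and y of jar in the frame of board between -0.06 and 0.06 m and z of jar in the frame of board between 0.006 and 0.018 m), for 0.2 s.
At the end, for the whole second after the job is handed in: The shaker stands upright and at rest on the coaster, its axis within 15 mm of the coaster's centre; mill and jar each stand upright and at rest on the stand, within 15 mm of where each stood at the start (horizontal distance between shaker and coaster below 0.015 m and height (world z) of shaker below 0.011 m and angle between each of shaker, mill, jar's own z axis and vertical below 0.12 rad and linear speed of each of shaker, mill, jar below 0.03 m/s and distance of each of mill, jar from where it was at the start of the episode below 0.015 m); the robot touches nothing.
It fails at once if the mill, the jar or the shaker is tipped over (angle between any of mill, jar, shaker's own z axis and vertical above 0.7 rad).
It fails at once if the mug is knocked over or pushed away (distance of mug from where it was at the start of the episode above 0.03 m or angle between mug's own z axis and vertical above 0.5 rad).
It fails at once if the tin is knocked over or pushed away (distance of tin from where it was at the start of the episode above 0.03 m or angle between tin's own z axis and vertical above 0.5 rad).
It fails at once if the garlic is knocked over or pushed away (distance of garlic from where it was at the start of the episode above 0.03 m or angle between garlic's own z axis and vertical above 0.5 rad).
It also fails if it takes over 120 s, if anything falls off the work surface, if the arm or the gripper's body presses on something with over 40 N, if the wrist force passes 120 N, or if a joint passes its speed limit or range.

## Working session

There is one attempt and no reset: what is moved stays moved. The work goes in short steps, Python scripts to look and compute and a tool call to move; the robot and the scene stay as the last step left them, time stands still between calls to the robot, and variables do not carry over. Pictures are saved under pics/ and viewed, at most 15 in all, crops included, and the job is handed in when it is done.

Besides the shell and the picture viewer there is one more tool, called after ">>>" by a JSON object that holds its "fn" and its "kwargs", one argument or row to a line. carry_out: Moves the arm, as the interface text tells. Its arguments: {"type":"object","properties":{"rows":{"type":"array","items":{"type":"array","items":{"type":"array","items":{"type":"number"}}}},"grip":{"type":"number"},"grip_force":{"type":"number"}},"required":["rows"]}

```bash
mkdir -p pics
cat > h.py <<'E'
import numpy as np, cv2
from workcell import bot
def ray(f,p):
    d=np.linalg.inv(f["K"])@np.array([p[0],p[1],1.]); return f["pose"][:3,3], f["pose"][:3,:3]@d
def onplane(f,p,z):
    o,d=ray(f,p); return o+d*(z-o[2])/d[2]
def proj(f,P):
    T=np.linalg.inv(f["pose"]); c=T[:3,:3]@np.asarray(P,float)+T[:3,3]; q=f["K"]@c; return q[:2]/q[2]
def tri(fps):
    A=np.zeros((3,3));b=np.zeros(3)
    for f,p in fps:
        o,d=ray(f,p);d=d/np.linalg.norm(d);M=np.eye(3)-np.outer(d,d);A+=M;b+=M@o
    return np.linalg.solve(A,b)
def save(f,n): cv2.imwrite("pics/"+n+".png",f["pixels"][:,:,::-1])
E
python3 - <<'E'
from h import *
np.set_printoptions(precision=4,suppress=True)
s=bot.observe();print(s["position"],s["tool_rot"],s["clock"])
fs={n:bot.grab_frame(n) for n in("scene","side")}
for n,f in fs.items():
    save(f,n+"0"); print(n,f["pose"])
    for l in ("mill","jar","shaker","stand","board","coaster","mug","tin","garlic"):
        for r in bot.spot_point(f,l)[:3]: print(n,l,round(r["conf"],2),np.round(r["position"],1),onplane(f,r["position"],{"mill":.01,"jar":.01,"shaker":.01}.get(l,0)))
E
```

```text
[0.2484 0.5732 0.2307] [-3.1405  0.0001  2.7327] 0.0
scene [[ 0.603  -0.3623  0.7107 -0.108 ]
 [-0.7977 -0.2661  0.5411 -0.5113]
 [-0.0069 -0.8933 -0.4495  0.4541]
 [ 0.      0.      0.      1.    ]]
scene mill 0.56 [260.4 210.4] [ 0.5244 -0.0391  0.01  ]
scene mill 0.45 [374.9 219.3] [ 0.6544 -0.29    0.01  ]
scene mill 0.28 [212.4 162.9] [0.6913 0.2884 0.01  ]
scene jar 0.61 [227.4 205.1] [0.4956 0.0479 0.01  ]
scene shaker 0.7 [253.9 194.6] [0.5856 0.0291 0.01  ]
scene board 0.64 [159.1 185.4] [0.4806 0.3094 0.    ]
scene coaster 0.89 [299.8 229.8] [ 0.5188 -0.1598  0.    ]
scene coaster 0.81 [331.1 297.3] [ 0.358  -0.3218  0.    ]
scene coaster 0.7 [339.4 253.5] [ 0.4882 -0.2762  0.    ]
scene mug 0.56 [212.7 161.5] [0.7196 0.3147 0.    ]
scene tin 0.98 [352.3 201.8] [ 0.7256 -0.2017  0.    ]
scene garlic 0.63 [376.8 216.9] [ 0.6858 -0.2846  0.    ]
scene garlic 0.42 [336.5 252.5] [ 0.4878 -0.2697  0.    ]
side [[-0.8071 -0.2962  0.5108 -0.0643]
 [-0.5904  0.3981 -0.702   0.8273]
 [ 0.0046 -0.8682 -0.4962  0.6368]
 [ 0.      0.      0.      1.    ]]
side mill 0.73 [263.5 198. ] [ 0.517  -0.0291  0.01  ]
side mill 0.37 [235.3 197.1] [0.5785 0.011  0.01  ]
side jar 0.61 [250.4 213.9] [0.4998 0.0519 0.01  ]
side shaker 0.81 [234.5 201.1] [0.5679 0.0279 0.01  ]
side stand 0.81 [245.3 206.2] [0.5405 0.0183 0.    ]
side board 0.75 [190.3 275.6] [0.4713 0.3003 0.    ]
side coaster 0.9 [364.4 179.1] [ 0.3557 -0.2983  0.    ]
side coaster 0.82 [318.5 170.9] [ 0.4844 -0.2643  0.    ]
side coaster 0.59 [291.1 184.3] [ 0.5066 -0.1487  0.    ]
side mug 0.57 [111.7 236.6] [0.7095 0.3076 0.    ]
side tin 0.79 [242.3 154.3] [ 0.7299 -0.2196  0.    ]
side garlic 0.55 [264.8 147.7] [ 0.7012 -0.3017  0.    ]
side garlic 0.41 [111.4 237.9] [0.706  0.3114 0.    ]
```

View pics/scene0.png

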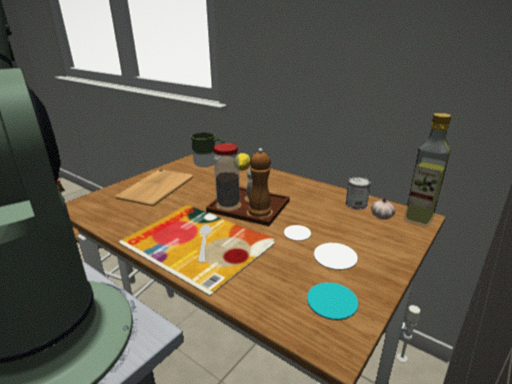

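View pics/side0.png

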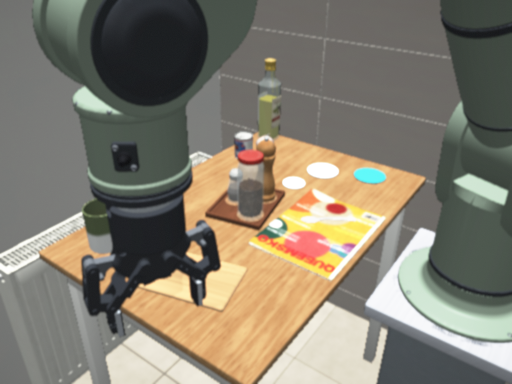

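Jar stands on the left front disc (scene 227,205), mill on the right (260,210), and the shaker is behind them. The meant coaster is the larger white one (scene 336,256; side 322,170). The small white disc at (297,233) and the turquoise one (332,300) are look-alikes. The board is left, near (0.476, 0.305). Next is a wrist look from above.

```bash
cat >> h.py <<'E'
from scipy.spatial.transform import Rotation as Ro
np.set_printoptions(precision=4,suppress=True)
def go(P,yaw=None):
    "tool shift and twist (deg) from present pose to world P, yaw"
    s=bot.observe(); R=Ro.from_euler("xyz",s["tool_rot"])
    d=R.inv().apply(np.array(P)-s["position"])
    t=0 if yaw is None else -np.degrees((yaw-s["tool_rot"][2]+np.pi)%(2*np.pi)-np.pi)
    print("at",s["position"],"yaw",round(s["tool_rot"][2],4),"go",np.round(d,4),"twist",round(t,1))
E
python3 - <<'E'
from h import *
s=bot.observe();w=bot.grab_frame("wrist")
R=Ro.from_euler("xyz",s["tool_rot"]).as_matrix()
print("cam in tool",R.T@(w["pose"][:3,3]-s["position"]),"\n",R.T@w["pose"][:3,:3],w["K"][0])
go([.40,.12,.42],1.57)
E
```

```text
cam in tool [ 0.077   0.0011 -0.1414] 
 [[ 0.     -0.9535 -0.3016]
 [ 1.     -0.0001  0.0004]
 [-0.0004 -0.3016  0.9535]] [293.7554   0.     254.6929]
at [0.2485 0.5735 0.2313] yaw 2.7327 go [-0.3193 -0.3559 -0.1887] twist 66.6
```

>>> {"fn": "carry_out", "kwargs": {
  "rows": [
    [[-0.03,-0.03,-0.03,6],[-0.06,-0.06,-0.05,12],[-0.09,-0.09,-0.07,18],[-0.12,-0.12,-0.09,24],[-0.15,-0.15,-0.11,30],[-0.18,-0.18,-0.13,36],[-0.21,-0.21,-0.15,42],[-0.23,-0.24,-0.16,48],[-0.26,-0.27,-0.17,54],[-0.28,-0.3,-0.18,60],[-0.3,-0.33,-0.19,66],[-0.32,-0.356,-0.19,66.6]]
  ]
}}

```text
clock: 2.05
position: [0.3961, 0.1373, 0.42]
tool_rot: [3.14, -0.001, 1.563]
force: [-0.8, 0.6, 1.1]
grip_width: 0.0856
finger_force: 0.0
```

Run:
```python
from h import *
s=bot.observe();print(s["position"],s["tool_rot"],np.abs(s["qd"]).max(),s["clock"])
w=bot.grab_frame("wrist"); save(w,"w1")
for l in ("mill","jar","shaker","stand","board","coaster"):
    for r in bot.spot_point(w,l)[:3]: print(l,round(r["conf"],2),np.round(r["position"],1),onplane(w,r["position"],{"mill":.01,"jar":.01,"shaker":.01}.get(l,0)))
for l in ("stand","board","coaster"):
    for r in bot.regions_of(w,l)[:3]:
        m=r["region"].astype(np.uint8); z={"stand":.016,"board":.012,"coaster":.005}[l]
        c=max(cv2.findContours(m,0,2)[0],key=cv2.contourArea)[:,0]
        g=np.array([onplane(w,p,z)[:2] for p in c],np.float32)
        print(l,round(r["conf"],2),cv2.minAreaRect(g*1000), cv2.minEnclosingCircle(g*1000), m.sum())
```

```text
[0.3961 0.1373 0.42  ] [ 3.1403 -0.0014  1.5634] 1.0867603638555945 2.05
mill 0.73 [317.5 220.9] [ 0.5243 -0.0355  0.01  ]
jar 0.9 [307.5 180.5] [0.4999 0.0509 0.01  ]
shaker 0.58 [343.5 193.8] [0.5727 0.0228 0.01  ]
shaker 0.21 [309.1 185.7] [0.5035 0.0402 0.01  ]
stand 0.7 [324.7 196.8] [0.5382 0.0131 0.    ]
board 0.62 [295.1  36.1] [0.4682 0.3084 0.    ]
board 0.43 [292.2 315. ] [ 0.4813 -0.2784  0.    ]
coaster 0.93 [293.1 314.4] [ 0.4833 -0.2767  0.    ]
coaster 0.69 [237.3 336.9] [ 0.3519 -0.3412  0.    ]
coaster 0.39 [403.6 290.6] [ 0.731  -0.2133  0.    ]
stand 0.91 ((538.8731689453125, 17.381996154785156), (145.48605346679688, 183.1361541748047), 12.38869571685791) ((537.0814208984375, 17.17169189453125), 111.68992614746094) 3008
board 0.77 ((468.8846130371094, 307.3222961425781), (208.54454040527344, 130.14947509765625), 15.380598068237305) ((469.49127197265625, 306.6934814453125), 119.59879302978516) 9278
coaster 0.9 ((505.00018310546875, -156.14205932617188), (57.03471374511719, 58.49986267089844), 1.7595248222351074) ((504.6805419921875, -155.71878051757812), 30.919538497924805) 529
coaster 0.65 ((475.3661804199219, -267.71533203125), (87.54864501953125, 86.71217346191406), 0.5303294658660889) ((475.6100158691406, -267.7884216308594), 45.43525314331055) 975
coaster 0.64 ((357.57403564453125, -300.5357971191406), (49.234737396240234, 87.13848114013672), 77.375244140625) ((354.76312255859375, -313.0855712890625), 43.641658782958984) 513
```

>>> {"fn": "carry_out", "kwargs": {
  "rows": [
    [[0,0,0,0],[0,0,0,0],[0,0,0,0]]
  ]
}}

```text
clock: 2.8
position: [0.3959, 0.1392, 0.4186]
tool_rot: [-3.141, 0.0, 1.571]
force: [-1.2, -1.1, -0.1]
grip_width: 0.0853
finger_force: 0.0
```

Run:
```python
from h import *
w=bot.grab_frame("wrist"); save(w,"w2")
im=w["pixels"].copy()
for l in ("stand","board","coaster"):
    for r in bot.regions_of(w,l)[:3]:
        m=r["region"].astype(np.uint8); z={"stand":.016,"board":.012,"coaster":.005}[l]
        c=max(cv2.findContours(m,0,2)[0],key=cv2.contourArea)[:,0]
        g=np.array([onplane(w,p,z)[:2] for p in c],np.float32)
        print(l,round(r["conf"],2),cv2.minAreaRect(g*1000), m.sum())
        if l!="coaster": cv2.drawContours(im,[c],-1,(0,255,0),1)
go([0.522,-0.034,.25],1.57+.217)
cv2.imwrite("pics/w2c.png",im[:,:,::-1])
```

```text
stand 0.65 ((538.8172607421875, 18.51544189453125), (145.75082397460938, 181.34896850585938), 13.25507926940918) 2867
board 0.57 ((469.22528076171875, 307.28765869140625), (208.96153259277344, 130.10595703125), 14.702265739440918) 9350
coaster 0.88 ((504.099609375, -155.80670166015625), (56.97922134399414, 58.801300048828125), 2.1324191093444824) 536
coaster 0.78 ((357.9052429199219, -299.36749267578125), (47.35463333129883, 85.99398040771484), 78.62158203125) 482
coaster 0.64 ((475.2525939941406, -267.97918701171875), (87.87796783447266, 86.75909423828125), 0.035803668200969696) 990
at [0.396  0.1391 0.4187] yaw 1.5704 go [-0.173   0.1261  0.1687] twist -12.4
```

View pics/w2c.png

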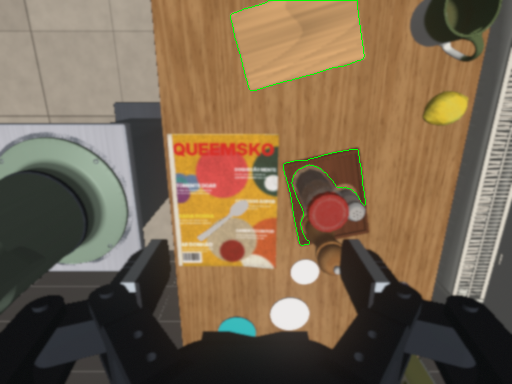

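The wrist view shows the stand at px (284–367,150–245), yaw about 13°, with the jar's red lid at (327,212) and the shaker cap at (356,213). The board is at (232–364,0–90), yaw about 15°, and the coaster at (290,314). Next I move above the mill.

>>> {"fn": "carry_out", "kwargs": {
  "rows": [
    [[-0.03,0.02,0.02,-3],[-0.06,0.04,0.04,-6],[-0.09,0.06,0.07,-9],[-0.12,0.085,0.1,-12.9],[-0.145,0.11,0.12,-12.9],[-0.165,0.125,0.14,-12.9],[-0.172,0.125,0.16,-12.9],[-0.172,0.125,0.16,-12.9],[-0.172,0.125,0.16,-12.9],[-0.172,0.125,0.16,-12.9]]
  ]
}}

```text
clock: 3.83
position: [0.5211, -0.0323, 0.2596]
tool_rot: [3.141, -0.0, 1.796]
force: [-0.4, -0.0, 1.0]
grip_width: 0.0852
finger_force: 0.0
```

Run:
```python
from h import *
w=bot.grab_frame("wrist"); save(w,"w3")
for l in ("mill","jar"):
    for r in bot.spot_point(w,l)[:2]: print("org",l,round(r["conf"],2),r["position"],onplane(w,r["position"],.01))
    for r in bot.regions_of(w,l)[:2]:
        ys,xs=np.nonzero(r["region"]);print(l,round(r["conf"],2),r["position"],xs.min(),xs.max(),ys.min(),ys.max())
for n,P in dict(millhead=(.5196,-.0326,.151),millbutton=(.5196,-.0326,.18),jartop=(.4996,.0552,.171)).items(): print(n,proj(w,P))
go([.5205,-.033,.132],1.796)
```

```text
org mill 0.89 [255.6, 157.4] [ 0.5245 -0.0375  0.01  ]
mill 0.88 [253.2, 178.2] 227 280 135 215
org jar 0.59 [252.1, 90.0] [0.5007 0.0462 0.01  ]
jar 0.82 [250.5, 80.8] 216 293 39 121
millhead [252.0048 184.2189]
millbutton [251.7004 195.0371]
jartop [251.6042  75.209 ]
at [ 0.5211 -0.0322  0.2595] yaw 1.7967 go [-0.0006 -0.0009  0.1275] twist 0.0
```

View pics/w3.png

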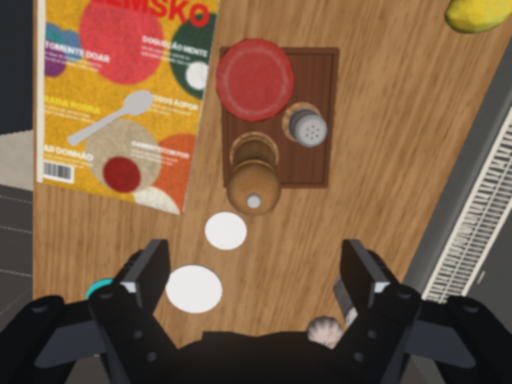

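The mill's button shows at (254,201) and the lid centre at (255,80). Both sit about 4 mm further toward the tool's −x than the stand model predicts, so I correct for that and descend on the mill.

>>> {"fn": "carry_out", "kwargs": {
  "rows": [
    [[-0.005,0,0.03,0],[-0.005,0,0.06,0],[-0.005,0,0.09,0],[-0.005,0,0.115,0],[-0.005,0,0.132,0],[-0.005,0,0.132,0],[-0.005,0,0.132,0]]
  ],
  "grip": 0.0854
}}

```text
clock: 4.67
position: [0.5219, -0.0378, 0.1269]
tool_rot: [-3.141, -0.0, 1.796]
force: [-0.6, -0.1, 0.9]
grip_width: 0.0855
finger_force: 0.0
```

>>> {"fn": "carry_out", "kwargs": {
  "rows": [
    [[0,0,0,0],[0,0,0,0],[0,0,0,0],[0,0,0,0],[0,0,0,0],[0,0,0,0],[0,0,0,0],[0,0,0,0]]
  ],
  "grip": 0.02,
  "grip_force": 40
}}

```text
clock: 5.33
position: [0.5229, -0.0378, 0.128]
tool_rot: [3.139, 0.0, 1.796]
force: [-1.1, 0.8, 14.4]
grip_width: 0.0474
finger_force: 38.8
```

Run:
```python
from h import *
s=bot.observe();print(s["position"],s["tool_rot"],s["grip_width"],s["finger_force"],s["moment"])
f=bot.grab_frame("scene");cv2.imwrite("pics/s4.png",cv2.resize(f["pixels"][100:260,180:340,::-1],(640,640)))
```

```text
[ 0.5229 -0.0378  0.128 ] [3.1391 0.0001 1.7956] 0.04739172552785111 38.84177373256534 [0.1512 0.4587 0.0385]
```

View pics/s4.png

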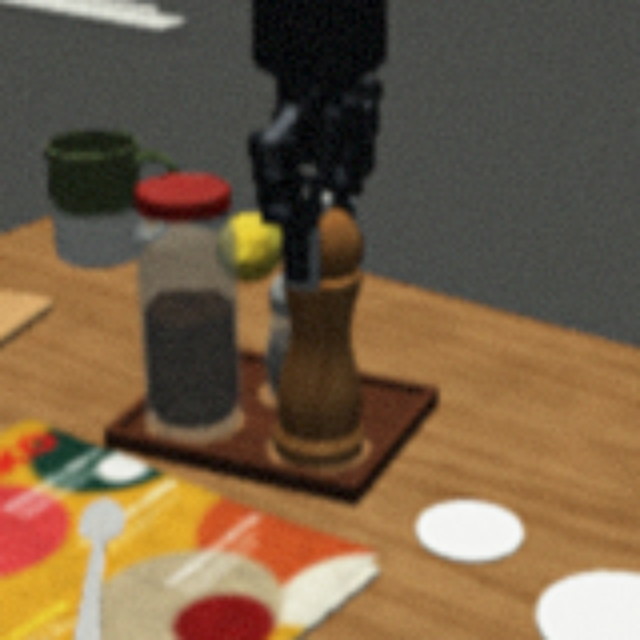

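The left pad holds the mill's head (crop about 300–350, 250) and the mill stands upright. I lift clear of the jar and carry it over.

>>> {"fn": "carry_out", "kwargs": {
  "rows": [
    [[0,0,0,0],[0,0,-0.02,0],[0,0,-0.05,0],[0,0,-0.08,0],[0,0,-0.11,0],[0,0,-0.14,0],[0,0,-0.17,0],[0,0,-0.19,0],[0,0,-0.2,0],[0,0,-0.2,0]]
  ],
  "grip_force": 60
}}

```text
clock: 6.22
position: [0.5226, -0.0378, 0.3285]
tool_rot: [3.138, -0.0, 1.796]
force: [0.5, 0.1, -2.0]
grip_width: 0.0463
finger_force: 62.2
```

>>> {"fn": "carry_out", "kwargs": {
  "rows": [
    [[0.015,0.003,0,0],[0.04,0.008,0,0],[0.075,0.016,0,0],[0.11,0.023,0,0],[0.145,0.031,0,0],[0.18,0.038,0,0],[0.215,0.045,0,0],[0.25,0.053,0,0],[0.285,0.06,0,0],[0.315,0.067,0,0],[0.34,0.072,0,0],[0.35,0.074,0,0]]
  ]
}}

```text
clock: 7.22
position: [0.5146, 0.3238, 0.3242]
tool_rot: [-3.139, 0.0, 1.8]
force: [-0.1, 0.8, -3.2]
grip_width: 0.0464
finger_force: 62.2
```

Run:
```python
from h import *
s=bot.observe();print(s["position"],s["tool_rot"],s["grip_width"],s["force"])
f=bot.grab_frame("scene");cv2.imwrite("pics/s5.png",f["pixels"][:300,60:420,::-1])
go([.517,.320,.132],1.796)
```

```text
[0.5146 0.3238 0.3242] [-3.1388  0.      1.7996] 0.046437382032392 [-0.109   0.7596 -3.1516]
at [0.5146 0.324  0.3242] yaw 1.8 go [-0.0044  0.0019  0.1922] twist 0.2
```

View pics/s5.png

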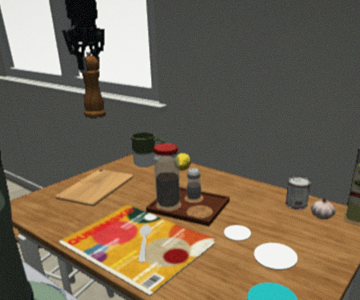

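The mill hangs in the grip at crop (92,85), almost upright, and the stand's right disc is empty. Now I lower it onto the board.

>>> {"fn": "carry_out", "kwargs": {
  "rows": [
    [[-0.003,0.001,0.02,0],[-0.004,0.002,0.05,0],[-0.004,0.002,0.08,0],[-0.004,0.002,0.11,0],[-0.004,0.002,0.14,0],[-0.004,0.002,0.165,0],[-0.004,0.002,0.18,0],[-0.004,0.002,0.186,0],[-0.004,0.002,0.188,0],[-0.004,0.002,0.188,0]]
  ]
}}

```text
clock: 8.1
position: [0.5191, 0.3158, 0.1385]
tool_rot: [-3.141, 0.0, 1.795]
force: [0.8, -0.2, -1.4]
grip_width: 0.0461
finger_force: 62.2
```

Run:
```python
from h import *
s=bot.observe();print(s["position"],s["force"],s["moment"],np.abs(s["qd"]).max())
f=bot.grab_frame("side");cv2.imwrite("pics/s6.png",cv2.resize(f["pixels"][120:360,60:360,::-1],(750,600)))
```

```text
[0.5191 0.3158 0.1385] [ 0.8031 -0.1897 -1.3649] [0.0297 0.0182 0.022 ] 0.021374297117644058
```

View pics/s6.png

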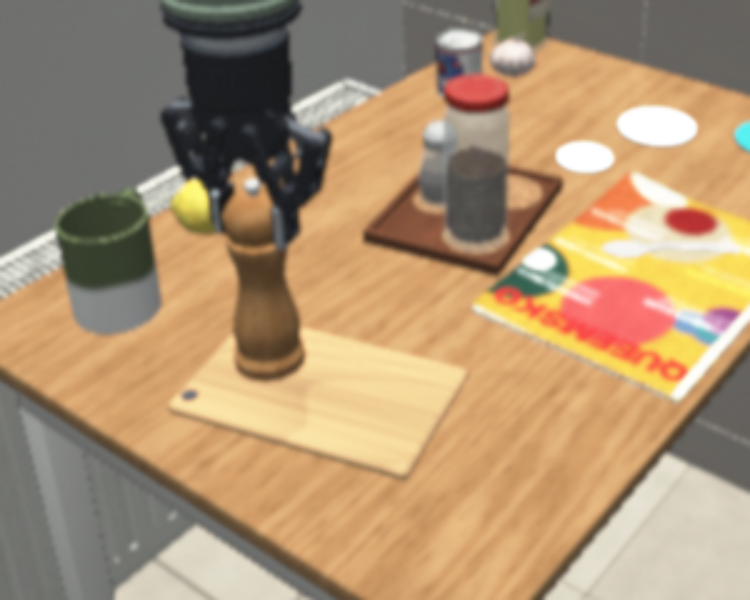

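The mill hangs a few mm above the board at crop (268,360), upright allowing for perspective. I lower it to contact.

>>> {"fn": "carry_out", "kwargs": {
  "rows": [
    [[0,0,0.003,0],[0,0,0.005,0],[0,0,0.007,0],[0,0,0.008,0],[0,0,0.009,0],[0,0,0.009,0]]
  ]
}}

```text
clock: 8.65
position: [0.5192, 0.3168, 0.1304]
tool_rot: [3.141, -0.001, 1.796]
force: [-1.6, 0.5, 8.1]
grip_width: 0.0459
finger_force: 63.0
```

>>> {"fn": "carry_out", "kwargs": {
  "rows": [
    [[0,0,0,0],[0,0,0,0],[0,0,0,0],[0,0,0,0],[0,0,0,0],[0,0,0,0]]
  ],
  "grip": 0.0854
}}

```text
clock: 9.15
position: [0.519, 0.3163, 0.1296]
tool_rot: [-3.142, 0.0, 1.796]
force: [1.0, 0.6, -0.6]
grip_width: 0.0854
finger_force: 0.0
```

>>> {"fn": "carry_out", "kwargs": {
  "rows": [
    [[0,0,-0.02,0],[0,0,-0.055,0],[0,0,-0.09,0],[0,0,-0.125,0],[0,0,-0.14,0],[0,0,-0.14,0],[0,0,-0.14,0]]
  ]
}}

```text
clock: 9.73
position: [0.5191, 0.3166, 0.2703]
tool_rot: [3.14, -0.001, 1.796]
force: [-0.2, 0.4, -0.8]
grip_width: 0.0856
finger_force: 0.0
```

Run:
```python
from h import *
w=bot.grab_frame("wrist"); save(w,"w7")
for l in ("mill","jar"):
    for r in bot.spot_point(w,l)[:1]: print("org",l,round(r["conf"],2),r["position"],onplane(w,r["position"],.012 if l=="mill" else .01))
for r in bot.regions_of(w,"board")[:1]:
    c=max(cv2.findContours(r["region"].astype(np.uint8),0,2)[0],key=cv2.contourArea)[:,0]
    print(cv2.minAreaRect(np.array([onplane(w,p,.012)[:2]*1000 for p in c],np.float32)))
go([.5026,.0515,.25],1.796)
```

```text
org jar 0.62 [207.1, 306.0] [0.5011 0.0487 0.01  ]
((470.499267578125, 309.1468811035156), (207.60275268554688, 129.78289794921875), 15.856719017028809)
at [0.5186 0.3161 0.2686] yaw 1.7955 go [-0.2544 -0.0746  0.0189] twist -0.0
```

View pics/w7.png

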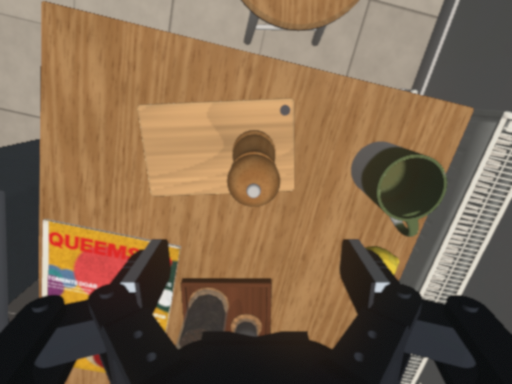

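The mill stands on the board (button at 254,191; base about 254,140), well inside its edge. Now the jar.

>>> {"fn": "carry_out", "kwargs": {
  "rows": [
    [[-0.03,-0.009,0,0],[-0.065,-0.019,0,0],[-0.1,-0.029,0,0],[-0.135,-0.04,0,0],[-0.17,-0.05,0,0],[-0.205,-0.06,0,0],[-0.235,-0.07,0,0],[-0.255,-0.0755,0.01,0],[-0.255,-0.0755,0.01,0],[-0.255,-0.0755,0.01,0]]
  ]
}}

```text
clock: 10.77
position: [0.5019, 0.0501, 0.259]
tool_rot: [-3.14, 0.0, 1.793]
force: [0.5, 0.0, 0.1]
grip_width: 0.0856
finger_force: 0.0
```

Run:
```python
from h import *
w=bot.grab_frame("wrist"); save(w,"w8")
hsv=cv2.cvtColor(w["pixels"],cv2.COLOR_RGB2HSV)
m=(((hsv[...,0]<6)|(hsv[...,0]>172))&(hsv[...,1]>150)&(hsv[...,2]>70)).astype(np.uint8)
for c in sorted(cv2.findContours(m,0,2)[0],key=cv2.contourArea)[-3:]:
    (e,r)=cv2.minEnclosingCircle(c);print(e,r,cv2.boundingRect(c),onplane(w,e,.171))
print(proj(w,[.502,.0505,.171]))
go([.502,.0505,.115],1.796)
```

```text
(130.15789794921875, 229.57894897460938) 17.094018936157227 (114, 215, 33, 30) [ 0.4056 -0.0071  0.171 ]
(255.05064392089844, 186.7478485107422) 35.60360336303711 (221, 152, 69, 69) [0.5019 0.0544 0.171 ]
(127.82279205322266, 100.31077575683594) 50.4246940612793 (92, 57, 81, 93) [0.3936 0.0998 0.171 ]
[254.1571 191.2275]
at [0.5021 0.0513 0.2592] yaw 1.7952 go [-0.0007 -0.0001  0.1442] twist -0.0
```

View pics/w8.png

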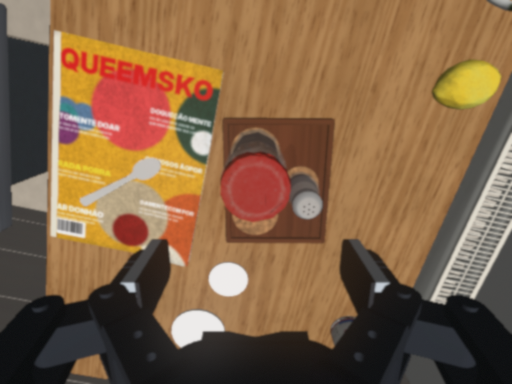

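The lid centre is at (255,187), within 3 mm of the tool axis. I descend and grip.

>>> {"fn": "carry_out", "kwargs": {
  "rows": [
    [[0.001,0,0.03,0],[0.002,0,0.06,0],[0.002,0,0.09,0],[0.002,0,0.12,0],[0.002,0,0.144,0],[0.002,0,0.144,0],[0.002,0,0.144,0]]
  ]
}}

```text
clock: 11.4
position: [0.5014, 0.0535, 0.1153]
tool_rot: [-3.139, 0.0, 1.796]
force: [-0.2, 0.1, 0.6]
grip_width: 0.0853
finger_force: 0.0
```

>>> {"fn": "carry_out", "kwargs": {
  "rows": [
    [[0,0,0,0],[0,0,0,0],[0,0,0,0],[0,0,0,0],[0,0,0,0],[0,0,0,0],[0,0,0,0]]
  ],
  "grip": 0.03,
  "grip_force": 60
}}

```text
clock: 11.98
position: [0.5025, 0.0533, 0.1177]
tool_rot: [3.139, -0.001, 1.796]
force: [-5.5, -0.5, 17.4]
grip_width: 0.0621
finger_force: 60.9
```

>>> {"fn": "carry_out", "kwargs": {
  "rows": [
    [[0,0,0,0],[0,0,-0.02,0],[0,0,-0.05,0],[0,0,-0.08,0],[0,0,-0.1,0],[0,0,-0.1,0],[0,0,-0.1,0]]
  ]
}}

```text
clock: 12.57
position: [0.5021, 0.0534, 0.2169]
tool_rot: [3.139, -0.001, 1.796]
force: [-0.7, -0.5, -7.1]
grip_width: 0.0615
finger_force: 69.6
```

Run:
```python
from h import *
s=bot.observe();print(s["position"],s["force"],s["moment"])
go([.421,.294,.215],1.796)
```

```text
[0.5021 0.0534 0.2169] [-0.6908 -0.5001 -7.1323] [ 0.0116  0.0087 -0.0214]
at [0.5021 0.0534 0.2169] yaw 1.7961 go [ 0.2527 -0.0253  0.002 ] twist 0.0
```

>>> {"fn": "carry_out", "kwargs": {
  "rows": [
    [[0.015,-0.002,0,0],[0.04,-0.004,0,0],[0.075,-0.008,0,0],[0.11,-0.011,0,0],[0.145,-0.015,0,0],[0.18,-0.018,0,0],[0.21,-0.021,0,0],[0.235,-0.024,0,0],[0.253,-0.025,0,0],[0.253,-0.025,0,0],[0.253,-0.025,0,0]]
  ]
}}

```text
clock: 13.48
position: [0.4201, 0.2944, 0.2145]
tool_rot: [-3.14, 0.001, 1.797]
force: [0.5, -0.1, -5.0]
grip_width: 0.0614
finger_force: 69.6
```

>>> {"fn": "carry_out", "kwargs": {
  "rows": [
    [[0,0,0.02,0],[0,0,0.045,0],[0,0,0.065,0],[0,0,0.08,0],[0,0,0.088,0],[0,0,0.091,0],[0,0,0.093,0],[0,0,0.093,0]]
  ]
}}

```text
clock: 14.15
position: [0.4213, 0.2937, 0.1229]
tool_rot: [3.141, -0.0, 1.795]
force: [-0.6, 0.2, -4.5]
grip_width: 0.0616
finger_force: 69.6
```

Run:
```python
from h import *
s=bot.observe();print(s["position"],s["force"],s["moment"],s["grip_width"])
```

```text
[0.4213 0.2937 0.1229] [-0.6015  0.1608 -4.4793] [-0.047   0.0125  0.0038] 0.061629312439458774
```

>>> {"fn": "carry_out", "kwargs": {
  "rows": [
    [[0,0,0.002,0],[0,0,0.003,0],[0,0,0.004,0],[0,0,0.005,0],[0,0,0.005,0],[0,0,0.005,0]]
  ]
}}

```text
clock: 14.65
position: [0.4214, 0.2946, 0.1197]
tool_rot: [3.14, -0.002, 1.796]
force: [-10.2, -3.9, 38.0]
grip_width: 0.0617
finger_force: 73.7
```

>>> {"fn": "carry_out", "kwargs": {
  "rows": [
    [[0,0,-0.001,0],[0,0,-0.0015,0],[0,0,-0.0015,0]]
  ]
}}

```text
clock: 14.9
position: [0.4213, 0.2943, 0.1199]
tool_rot: [3.141, -0.001, 1.796]
force: [-4.1, -0.8, 13.1]
grip_width: 0.0615
finger_force: 71.2
```

>>> {"fn": "carry_out", "kwargs": {
  "rows": [
    [[0,0,0,0],[0,0,0,0],[0,0,0,0],[0,0,0,0],[0,0,0,0]]
  ],
  "grip": 0.0854
}}

```text
clock: 15.32
position: [0.421, 0.294, 0.1191]
tool_rot: [-3.142, 0.0, 1.796]
force: [-0.1, 0.1, 0.0]
grip_width: 0.0857
finger_force: 0.0
```

>>> {"fn": "carry_out", "kwargs": {
  "rows": [
    [[0,0,-0.02,0],[0,0,-0.055,0],[0,0,-0.09,0],[0,0,-0.125,0],[0,0,-0.14,0],[0,0,-0.14,0],[0,0,-0.14,0]]
  ]
}}

```text
clock: 15.9
position: [0.4211, 0.2942, 0.2597]
tool_rot: [3.14, -0.001, 1.796]
force: [-0.1, 0.3, -0.1]
grip_width: 0.0853
finger_force: 0.0
```

Run:
```python
from h import *
w=bot.grab_frame("wrist"); save(w,"w9")
for l in ("mill","jar"):
    for r in bot.spot_point(w,l)[:1]: print("org",l,round(r["conf"],2),r["position"],onplane(w,r["position"],.012))
go([.5735,.022,.2],1.796)
```

```text
org mill 0.67 [329.9, 154.0] [0.5208 0.3165 0.012 ]
org jar 0.9 [253.7, 157.2] [0.4219 0.2894 0.012 ]
at [0.4207 0.2937 0.2582] yaw 1.7954 go [-0.2988  0.0886  0.0584] twist -0.0
```

View pics/w9.png

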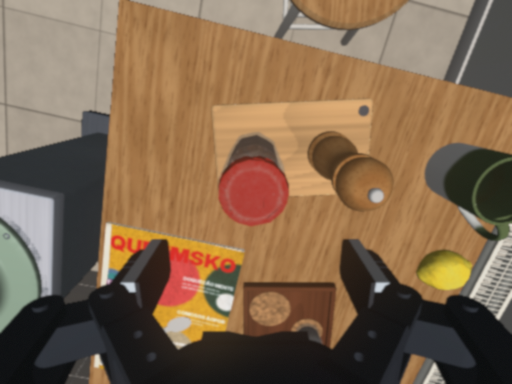

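Both stand on the board (lid at 254,190; mill button at 376,196). Next, the shaker.

>>> {"fn": "carry_out", "kwargs": {
  "rows": [
    [[-0.03,0.009,0,0],[-0.065,0.019,0,0],[-0.1,0.03,0,0],[-0.135,0.04,0,0],[-0.17,0.05,0.01,0],[-0.205,0.06,0.02,0],[-0.24,0.07,0.035,0],[-0.275,0.081,0.05,0],[-0.299,0.0886,0.058,0],[-0.299,0.0886,0.058,0],[-0.299,0.0886,0.058,0],[-0.299,0.0886,0.058,0]]
  ]
}}

```text
clock: 17.05
position: [0.5736, 0.0226, 0.2005]
tool_rot: [-3.14, -0.0, 1.795]
force: [-0.0, -0.2, 0.3]
grip_width: 0.0854
finger_force: 0.0
```

Run:
```python
from h import *
w=bot.grab_frame("wrist"); save(w,"w10")
for r in bot.spot_point(w,"shaker")[:1]: print(r["conf"],r["position"],onplane(w,r["position"],.01))
print("cap pred",proj(w,[.5735,.022,.1]))
for r in bot.regions_of(w,"stand")[:1]:
    c=max(cv2.findContours(r["region"].astype(np.uint8),0,2)[0],key=cv2.contourArea)[:,0]
    print(cv2.minAreaRect(np.array([onplane(w,p,.016)[:2]*1000 for p in c],np.float32)))
hsv=cv2.cvtColor(w["pixels"],cv2.COLOR_RGB2HSV); print(hsv[180:200:5,250])
go([.5735,.022,.036],1.796)
```

```text
0.72 [252.9, 164.9] [0.5724 0.0203 0.01  ]
cap pred [253.7318 187.7029]
((540.9655151367188, 15.191993713378906), (144.96347045898438, 178.1949920654297), 12.542489051818848)
[[ 16  16 180]
 [ 18  14 182]
 [ 15  17 153]
 [ 15  17 150]]
at [0.5738 0.0234 0.2013] yaw 1.7971 go [-0.0014 -0.0006  0.1653] twist 0.1
```

View pics/w10.png

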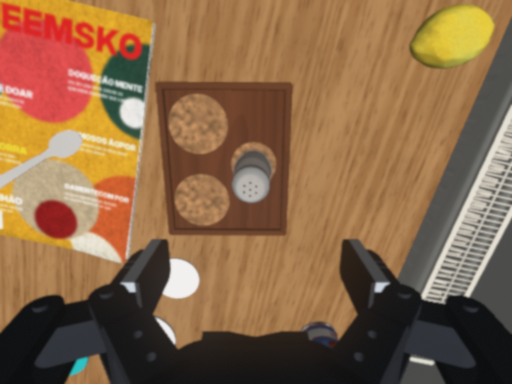

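Shaker cap at (251,184), close to the prediction; both front discs are free at (198,124) and (202,199). I descend and grip.

>>> {"fn": "carry_out", "kwargs": {
  "rows": [
    [[0,0,0.03,0],[0,0,0.06,0],[0,0,0.09,0],[0,0,0.12,0],[0,0,0.145,0],[0,0,0.165,0],[0,0,0.165,0],[0,0,0.165,0]]
  ]
}}

```text
clock: 17.87
position: [0.5736, 0.0227, 0.0362]
tool_rot: [-3.14, -0.0, 1.796]
force: [-0.1, 0.5, 1.0]
grip_width: 0.0849
finger_force: 0.0
```

>>> {"fn": "carry_out", "kwargs": {
  "rows": [
    [[0,0,0,0],[0,0,0,0],[0,0,0,0],[0,0,0,0],[0,0,0,0],[0,0,0,0],[0,0,0,0],[0,0,0,0]]
  ],
  "grip": 0.02,
  "grip_force": 40
}}

```text
clock: 18.53
position: [0.5745, 0.0224, 0.0375]
tool_rot: [3.14, -0.0, 1.796]
force: [-4.8, 0.9, 17.3]
grip_width: 0.0395
finger_force: 38.2
```

>>> {"fn": "carry_out", "kwargs": {
  "rows": [
    [[0,0,0,0],[0,0,-0.02,0],[0,0,-0.05,0],[0,0,-0.08,0],[0,0,-0.1,0],[0,0,-0.1,0],[0,0,-0.1,0]]
  ]
}}

```text
clock: 19.12
position: [0.5746, 0.0226, 0.1374]
tool_rot: [3.139, -0.0, 1.796]
force: [-0.3, 0.6, -1.6]
grip_width: 0.0394
finger_force: 40.8
```

Run:
```python
from h import *
s=bot.observe();print(s["position"],s["force"],s["moment"],s["grip_width"])
w=bot.grab_frame("wrist")
r=bot.spot_point(w,"shaker");print([(x["conf"],x["position"]) for x in r[:1]])
for l in ("coaster",):
    for r in bot.regions_of(w,l)[:3]:
        c=max(cv2.findContours(r["region"].astype(np.uint8),0,2)[0],key=cv2.contourArea)[:,0]
        g=np.array([onplane(w,p,.005)[:2]*1000 for p in c],np.float32);print(r["conf"],cv2.minAreaRect(g))
go([.4755,-.268,s["position"][2]],1.796)
```

```text
[0.5746 0.0226 0.1374] [-0.2806  0.5795 -1.6492] [0.0186 0.0158 0.0022] 0.03935832452270205
[(0.63, [256.5, 221.7])]
0.65 ((488.26904296875, -252.55540466308594), (58.97392272949219, 25.16637420654297), 64.60526275634766)
at [0.5735 0.0223 0.1354] yaw 1.7956 go [-0.2612 -0.1603 -0.0019] twist -0.0
```

>>> {"fn": "carry_out", "kwargs": {
  "rows": [
    [[-0.012,-0.007,0,0],[-0.035,-0.022,0,0],[-0.07,-0.043,0,0],[-0.105,-0.064,0,0],[-0.14,-0.086,0,0],[-0.175,-0.107,0,0],[-0.21,-0.129,0,0],[-0.24,-0.147,0,0],[-0.261,-0.16,0,0],[-0.261,-0.16,0,0],[-0.261,-0.16,0,0],[-0.261,-0.16,0,0]]
  ]
}}

```text
clock: 20.27
position: [0.4758, -0.2675, 0.1356]
tool_rot: [-3.141, -0.001, 1.795]
force: [-0.0, 0.4, -1.3]
grip_width: 0.0395
finger_force: 40.8
```

Run:
```python
from h import *
w=bot.grab_frame("wrist"); save(w,"w11")
r=bot.spot_point(w,"shaker");print([(x["conf"],x["position"],onplane(w,x["position"],.11)) for x in r[:1]])
for r in bot.spot_point(w,"coaster")[:2]: print(r["conf"],r["position"],onplane(w,r["position"],.0))
for r in bot.regions_of(w,"coaster")[:2]:
        c=max(cv2.findContours(r["region"].astype(np.uint8),0,2)[0],key=cv2.contourArea)[:,0]
        g=np.array([onplane(w,p,.005)[:2]*1000 for p in c],np.float32);print(r["conf"],cv2.minAreaRect(g),cv2.minEnclosingCircle(g))
f=bot.grab_frame("scene")
for r in bot.regions_of(f,"coaster")[:3]:
        c=max(cv2.findContours(r["region"].astype(np.uint8),0,2)[0],key=cv2.contourArea)[:,0]
        g=np.array([onplane(f,p,.005)[:2]*1000 for p in c],np.float32);print(r["conf"],cv2.minEnclosingCircle(g))
go([.4755,-.268,.033],1.796)
```

```text
[(0.83, [256.3, 222.6], array([ 0.4774, -0.2662,  0.11  ]))]
0.92 [314.0, 69.7] [ 0.5057 -0.161   0.    ]
0.67 [254.2, 179.8] [ 0.4769 -0.2711  0.    ]
0.94 ((505.1620788574219, -159.1088104248047), (60.56007385253906, 60.00613784790039), 12.86875057220459) ((505.1043395996094, -158.96676635742188), 30.677204132080078)
0.74 ((354.14385986328125, -322.6856994628906), (88.34009552001953, 87.5367202758789), 74.23406219482422) ((354.482421875, -322.95928955078125), 44.92551803588867)
0.81 ((497.9432678222656, -165.36672973632812), 32.61616897583008)
0.8 ((348.0278015136719, -329.6974792480469), 46.537410736083984)
0.69 ((468.39837646484375, -275.0380554199219), 46.429195404052734)
at [ 0.4765 -0.2672  0.1361] yaw 1.7967 go [-0.0006 -0.0011  0.1031] twist 0.0
```

View pics/w11.png

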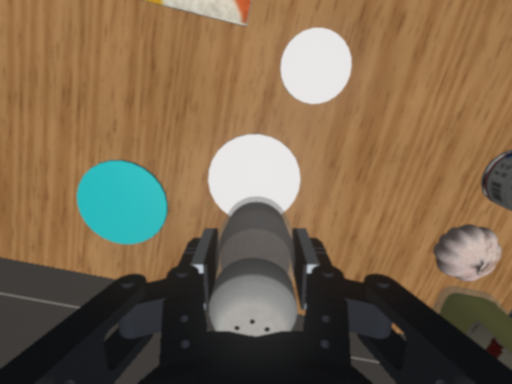

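The meant coaster's centre is at about (254,180) px, with the shaker in the grip just in front of it (foot about 256,222). I shift 4 mm and lower.

>>> {"fn": "carry_out", "kwargs": {
  "rows": [
    [[-0.002,-0.001,0.02,0],[-0.004,-0.001,0.045,0],[-0.004,-0.001,0.07,0],[-0.004,-0.001,0.088,0],[-0.004,-0.001,0.096,0],[-0.004,-0.001,0.1,0],[-0.004,-0.001,0.1015,0],[-0.004,-0.001,0.1015,0]]
  ]
}}

```text
clock: 21.23
position: [0.4765, -0.2721, 0.0353]
tool_rot: [3.141, 0.0, 1.796]
force: [0.5, -0.1, -1.0]
grip_width: 0.0394
finger_force: 40.8
```

>>> {"fn": "carry_out", "kwargs": {
  "rows": [
    [[0,0,0.001,0],[0,0,0.002,0],[0,0,0.003,0],[0,0,0.003,0]]
  ]
}}

```text
clock: 21.57
position: [0.4766, -0.2721, 0.0326]
tool_rot: [3.14, 0.0, 1.796]
force: [-1.7, 2.6, 11.7]
grip_width: 0.039
finger_force: 42.4
```

Contact made. I release and rise.

>>> {"fn": "carry_out", "kwargs": {
  "rows": [
    [[0,0,0,0],[0,0,0,0],[0,0,0,0],[0,0,0,0],[0,0,0,0],[0,0,0,0]]
  ],
  "grip": 0.0854
}}

```text
clock: 22.07
position: [0.4761, -0.272, 0.0316]
tool_rot: [-3.142, 0.0, 1.795]
force: [0.1, 0.0, -0.1]
grip_width: 0.0856
finger_force: 0.0
```

>>> {"fn": "carry_out", "kwargs": {
  "rows": [
    [[0,0,-0.02,0],[0,0,-0.055,0],[0,0,-0.09,0],[0,0,-0.13,0],[0,0,-0.17,0],[0,0,-0.2,0],[0,0,-0.22,0],[0,0,-0.22,0],[0,0,-0.22,0]]
  ]
}}

```text
clock: 22.82
position: [0.4764, -0.272, 0.2524]
tool_rot: [3.14, 0.001, 1.796]
force: [-0.7, -0.5, 0.1]
grip_width: 0.0856
finger_force: 0.0
```

Run:
```python
from h import *
w=bot.grab_frame("wrist"); save(w,"w12")
for l,z in (("shaker",.005),("coaster",0)):
    for r in bot.spot_point(w,l)[:2]: print(l,r["conf"],r["position"],onplane(w,r["position"],z))
hsv=cv2.cvtColor(w["pixels"],cv2.COLOR_RGB2HSV)
go([.4211,.2942,.26],1.796)
```

```text
shaker 0.78 [255.6, 152.9] [ 0.4786 -0.2709  0.005 ]
coaster 0.86 [297.5, 69.5] [ 0.5063 -0.1572  0.    ]
coaster 0.6 [256.0, 154.4] [ 0.4799 -0.2737  0.    ]
at [ 0.4757 -0.2717  0.2506] yaw 1.7956 go [ 0.5638  0.0729 -0.009 ] twist -0.0
```

View pics/w12.png

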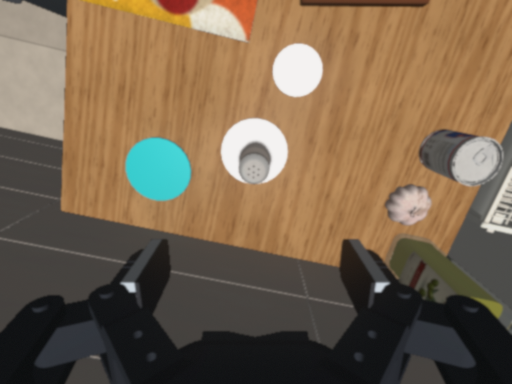

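The shaker stands centred on the coaster: its foot at about (256,153), the coaster's centre at about (255,152). Now I go back for the mill.

>>> {"fn": "carry_out", "kwargs": {
  "rows": [
    [[0.015,0.005,-0.005,0],[0.045,0.015,-0.01,0],[0.08,0.025,-0.015,0],[0.115,0.036,-0.02,0],[0.15,0.047,-0.02,0],[0.185,0.058,-0.02,0],[0.22,0.068,-0.02,0],[0.255,0.079,-0.02,0],[0.29,0.09,-0.02,0],[0.325,0.1,-0.02,0],[0.35,0.108,-0.02,0],[0.36,0.11,-0.02,0]]
  ]
}}

```text
clock: 23.97
position: [0.5027, 0.1076, 0.2704]
tool_rot: [-3.14, -0.0, 1.8]
force: [-0.7, 0.4, -0.3]
grip_width: 0.0851
finger_force: 0.0
```

```bash
python3 -c "
from h import *
go([.519,.3165,.265],1.796)"
```

```text
at [0.5027 0.1076 0.2704] yaw 1.7999 go [0.1997 0.0633 0.0054] twist 0.2
```

>>> {"fn": "carry_out", "kwargs": {
  "rows": [
    [[0.03,0.009,0,0],[0.06,0.019,0,0],[0.095,0.03,0,0],[0.13,0.041,0,0],[0.16,0.051,0,0],[0.185,0.059,0,0],[0.2,0.063,0,0],[0.2,0.063,0,0],[0.2,0.063,0,0],[0.2,0.063,0,0]]
  ]
}}

```text
clock: 24.8
position: [0.5202, 0.3108, 0.2713]
tool_rot: [-3.141, 0.001, 1.794]
force: [-0.2, -0.4, -1.5]
grip_width: 0.0853
finger_force: 0.0
```

```bash
python3 -c "
from h import *
go([.5192,.3165,.129],1.796)"
```

```text
at [0.5202 0.3108 0.2713] yaw 1.7939 go [0.006  0.0003 0.1423] twist -0.1
```

>>> {"fn": "carry_out", "kwargs": {
  "rows": [
    [[0.006,0,0.01,0],[0.006,0,0.04,0],[0.006,0,0.075,0],[0.006,0,0.11,0],[0.006,0,0.13,0],[0.006,0,0.142,0],[0.006,0,0.142,0],[0.006,0,0.142,0]]
  ]
}}

```text
clock: 25.47
position: [0.5189, 0.318, 0.13]
tool_rot: [3.142, 0.0, 1.795]
force: [0.2, -0.0, 0.8]
grip_width: 0.0855
finger_force: 0.0
```

>>> {"fn": "carry_out", "kwargs": {
  "rows": [
    [[0,0,0,0],[0,0,0,0],[0,0,0,0],[0,0,0,0],[0,0,0,0],[0,0,0,0],[0,0,0,0],[0,0,0,0]]
  ],
  "grip": 0.02,
  "grip_force": 50
}}

```text
clock: 26.13
position: [0.5193, 0.3188, 0.1312]
tool_rot: [3.139, -0.001, 1.796]
force: [-1.4, -2.0, 11.8]
grip_width: 0.0468
finger_force: 49.7
```

>>> {"fn": "carry_out", "kwargs": {
  "rows": [
    [[0,0,0,0],[0,0,-0.02,0],[0,0,-0.04,0],[0,0,-0.065,0],[0,0,-0.08,0],[0,0,-0.08,0],[0,0,-0.08,0]]
  ]
}}

```text
clock: 26.72
position: [0.5188, 0.3186, 0.2104]
tool_rot: [3.14, -0.001, 1.796]
force: [-0.4, -0.1, -2.7]
grip_width: 0.0465
finger_force: 52.1
```

Run:
```python
from h import *
s=bot.observe();print(s["force"],s["grip_width"])
w=bot.grab_frame("wrist")
for r in bot.spot_point(w,"mill")[:1]: print(r["conf"],r["position"],onplane(w,r["position"],.092))
go([.5225,-.0375,.21],1.796)
```

```text
[-0.3885 -0.0647 -2.6912] 0.04648740911262891
0.97 [253.4, 182.4] [0.5188 0.3174 0.092 ]
at [0.5182 0.3182 0.2089] yaw 1.7957 go [-0.3477 -0.0751 -0.0009] twist -0.0
```

>>> {"fn": "carry_out", "kwargs": {
  "rows": [
    [[-0.012,-0.003,0,0],[-0.035,-0.008,0,0],[-0.07,-0.015,0,0],[-0.105,-0.022,0,0],[-0.14,-0.03,0,0],[-0.175,-0.038,0,0],[-0.21,-0.045,0,0],[-0.245,-0.053,0,0],[-0.28,-0.06,0,0],[-0.31,-0.067,0,0],[-0.335,-0.072,0,0],[-0.346,-0.0745,0,0]]
  ]
}}

```text
clock: 27.82
position: [0.5222, -0.0398, 0.2092]
tool_rot: [-3.14, 0.001, 1.791]
force: [0.1, -0.7, -2.0]
grip_width: 0.0469
finger_force: 52.1
```

>>> {"fn": "carry_out", "kwargs": {
  "rows": [
    [[0,0,0,0],[0,0,0,0],[0,0,0,0],[0,0,0,0]]
  ]
}}

```text
clock: 28.15
position: [0.523, -0.0343, 0.2094]
tool_rot: [-3.141, -0.0, 1.797]
force: [-0.2, 0.2, -2.0]
grip_width: 0.0468
finger_force: 52.1
```

Run:
```python
from h import *
w=bot.grab_frame("wrist"); save(w,"w13")
for r in bot.spot_point(w,"mill")[:1]: print(r["conf"],r["position"],onplane(w,r["position"],.092))
for r in bot.regions_of(w,"stand")[:1]:
    c=max(cv2.findContours(r["region"].astype(np.uint8),0,2)[0],key=cv2.contourArea)[:,0]
    print(cv2.minAreaRect(np.array([onplane(w,p,.016)[:2]*1000 for p in c],np.float32)))
go([.5229,-.0362,.130],1.796)
```

```text
0.97 [249.5, 182.2] [ 0.5193 -0.0359  0.092 ]
((540.881103515625, 14.502342224121094), (145.87960815429688, 179.6271209716797), 12.762614250183105)
at [ 0.5231 -0.0347  0.2096] yaw 1.7968 go [-0.0014 -0.0005  0.0796] twist 0.0
```

View pics/w13.png

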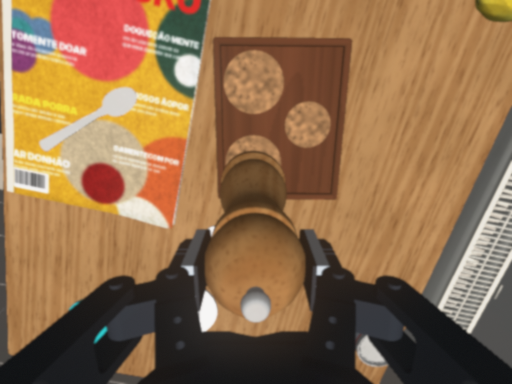

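The mill hangs over its disc (its edge shows at 253,140), matching the stand fit. I lower it.

>>> {"fn": "carry_out", "kwargs": {
  "rows": [
    [[-0.001,0,0.015,0],[-0.001,0,0.035,0],[-0.001,0,0.055,0],[-0.001,0,0.068,0],[-0.001,0,0.075,0],[-0.001,0,0.078,0],[-0.001,0,0.079,0],[-0.001,0,0.079,0]]
  ]
}}

```text
clock: 28.97
position: [0.5236, -0.0365, 0.1311]
tool_rot: [3.141, 0.0, 1.796]
force: [0.3, -0.4, -2.3]
grip_width: 0.0464
finger_force: 52.1
```

>>> {"fn": "carry_out", "kwargs": {
  "rows": [
    [[0,0,0.001,0],[0,0,0.0015,0],[0,0,0.002,0],[0,0,0.002,0]]
  ]
}}

```text
clock: 29.3
position: [0.5237, -0.0365, 0.1292]
tool_rot: [3.141, 0.0, 1.796]
force: [-0.7, 0.2, 3.4]
grip_width: 0.0468
finger_force: 52.5
```

>>> {"fn": "carry_out", "kwargs": {
  "rows": [
    [[0,0,0.0005,0],[0,0,0.0005,0],[0,0,0.0005,0],[0,0,0.0005,0],[0,0,0.0005,0],[0,0,0.0005,0]]
  ],
  "grip": 0.0854
}}

```text
clock: 29.8
position: [0.5233, -0.0365, 0.1282]
tool_rot: [-3.142, 0.0, 1.795]
force: [0.2, -0.6, -1.4]
grip_width: 0.0854
finger_force: 0.0
```

>>> {"fn": "carry_out", "kwargs": {
  "rows": [
    [[0,0,-0.02,0],[0,0,-0.055,0],[0,0,-0.09,0],[0,0,-0.125,0],[0,0,-0.14,0],[0,0,-0.14,0],[0,0,-0.14,0]]
  ]
}}

```text
clock: 30.38
position: [0.5236, -0.0364, 0.2688]
tool_rot: [3.14, -0.0, 1.796]
force: [0.5, -0.4, -0.8]
grip_width: 0.0855
finger_force: 0.0
```

Run:
```python
from h import *
w=bot.grab_frame("wrist"); save(w,"w14")
for r in bot.spot_point(w,"mill")[:1]: print(r["conf"],r["position"],onplane(w,r["position"],.01))
print(proj(w,[.522,-.0367,.18]))
go([.421,.294,.265],1.796)
```

```text
0.82 [255.9, 152.5] [ 0.5265 -0.0367  0.01  ]
[251.6198 191.3093]
at [ 0.5229 -0.0364  0.2674] yaw 1.7957 go [ 0.3448 -0.0256  0.0025] twist -0.0
```

>>> {"fn": "carry_out", "kwargs": {
  "rows": [
    [[0.012,-0.001,0,0],[0.035,-0.003,0,0],[0.07,-0.005,0,0],[0.105,-0.008,0,0],[0.14,-0.01,0,0],[0.175,-0.013,0,0],[0.21,-0.016,0,0],[0.245,-0.018,0,0],[0.28,-0.021,0,0],[0.31,-0.023,0,0],[0.335,-0.025,0,0],[0.345,-0.0255,0,0]]
  ]
}}

```text
clock: 31.48
position: [0.4197, 0.2973, 0.2668]
tool_rot: [-3.14, 0.0, 1.799]
force: [-0.5, 0.1, -0.2]
grip_width: 0.0854
finger_force: 0.0
```

>>> {"fn": "carry_out", "kwargs": {
  "rows": [
    [[0,0,0,0],[0,0,0,0],[0,0,0,0]]
  ]
}}

```text
clock: 31.73
position: [0.422, 0.2927, 0.2677]
tool_rot: [-3.141, 0.001, 1.794]
force: [0.1, -0.2, 0.6]
grip_width: 0.0853
finger_force: 0.0
```

```bash
python3 -c "
from h import *
go([.421,.294,.118],1.796)"
```

```text
at [0.422  0.2927 0.2677] yaw 1.794 go [ 0.0016 -0.0006  0.1497] twist -0.1
```

>>> {"fn": "carry_out", "kwargs": {
  "rows": [
    [[0.001,-0.001,0.02,0],[0.001,-0.001,0.05,0],[0.001,-0.001,0.08,0],[0.001,-0.001,0.11,0],[0.001,-0.001,0.135,0],[0.001,-0.001,0.149,0],[0.001,-0.001,0.149,0],[0.001,-0.001,0.149,0]]
  ]
}}

```text
clock: 32.4
position: [0.4208, 0.2936, 0.1191]
tool_rot: [-3.141, 0.001, 1.794]
force: [-0.5, 0.5, 1.1]
grip_width: 0.0857
finger_force: 0.0
```

>>> {"fn": "carry_out", "kwargs": {
  "rows": [
    [[0,0,0,0],[0,0,0,0],[0,0,0,0],[0,0,0,0],[0,0,0,0],[0,0,0,0],[0,0,0,0]]
  ],
  "grip": 0.03,
  "grip_force": 60
}}

```text
clock: 32.98
position: [0.4209, 0.2953, 0.121]
tool_rot: [3.14, -0.001, 1.796]
force: [-5.0, -2.0, 16.9]
grip_width: 0.0613
finger_force: 61.0
```

>>> {"fn": "carry_out", "kwargs": {
  "rows": [
    [[0,0,0,0],[0,0,-0.02,0],[0,0,-0.05,0],[0,0,-0.08,0],[0,0,-0.1,0],[0,0,-0.1,0],[0,0,-0.1,0]]
  ]
}}

```text
clock: 33.57
position: [0.4206, 0.2951, 0.2201]
tool_rot: [3.14, -0.001, 1.796]
force: [0.4, -0.8, -6.0]
grip_width: 0.0617
finger_force: 69.5
```

```bash
python3 -c "
from h import *
s=bot.observe();print(s['force'],s['grip_width'])
go([.5025,.0535,.22],1.796)"
```

```text
[ 0.3545 -0.8205 -5.964 ] 0.06173502408144208
at [0.4206 0.2951 0.2201] yaw 1.7957 go [-0.2538  0.026  -0.0002] twist -0.0
```

>>> {"fn": "carry_out", "kwargs": {
  "rows": [
    [[-0.015,0.002,0,0],[-0.04,0.004,0,0],[-0.075,0.008,0,0],[-0.11,0.011,0,0],[-0.145,0.015,0,0],[-0.18,0.018,0,0],[-0.21,0.021,0,0],[-0.235,0.024,0,0],[-0.253,0.026,0,0],[-0.253,0.026,0,0],[-0.253,0.026,0,0],[-0.253,0.026,0,0]]
  ]
}}

```text
clock: 34.57
position: [0.5015, 0.0544, 0.2183]
tool_rot: [-3.14, -0.0, 1.796]
force: [-0.8, 0.4, -5.3]
grip_width: 0.0614
finger_force: 69.5
```

>>> {"fn": "carry_out", "kwargs": {
  "rows": [
    [[0,0,0.02,0],[0,0,0.045,0],[0,0,0.065,0],[0,0,0.08,0],[0,0,0.09,0],[0,0,0.096,0],[0,0,0.098,0],[0,0,0.098,0]]
  ]
}}

```text
clock: 35.23
position: [0.5022, 0.0543, 0.1212]
tool_rot: [-3.142, -0.0, 1.796]
force: [0.6, -0.0, -4.7]
grip_width: 0.0614
finger_force: 69.5
```

```bash
python3 -c "
from h import *
s=bot.observe();print(s['force'],s['grip_width'])
go([.5025,.054,.1175],1.796)"
```

```text
[ 0.5871 -0.0152 -4.6549] 0.06139903143199609
at [0.5022 0.0543 0.1212] yaw 1.7959 go [-0.0004  0.0003  0.0037] twist -0.0
```

>>> {"fn": "carry_out", "kwargs": {
  "rows": [
    [[0,0,0.001,0],[0,0,0.002,0],[0,0,0.003,0],[0,0,0.003,0],[0,0,0.003,0]]
  ]
}}

```text
clock: 35.65
position: [0.5025, 0.054, 0.1191]
tool_rot: [3.14, -0.0, 1.795]
force: [-3.2, -0.3, 10.3]
grip_width: 0.0611
finger_force: 70.9
```

>>> {"fn": "carry_out", "kwargs": {
  "rows": [
    [[0,0,0,0],[0,0,0,0],[0,0,0,0],[0,0,0,0],[0,0,0,0],[0,0,0,0]]
  ],
  "grip": 0.0854
}}

```text
clock: 36.15
position: [0.5022, 0.054, 0.1182]
tool_rot: [3.142, 0.0, 1.795]
force: [-0.7, 0.1, 0.1]
grip_width: 0.0856
finger_force: 0.0
```

>>> {"fn": "carry_out", "kwargs": {
  "rows": [
    [[0,0,-0.02,0],[0,0,-0.055,0],[0,0,-0.09,0],[0,0,-0.125,0],[0,0,-0.16,0],[0,0,-0.18,0],[0,0,-0.18,0],[0,0,-0.18,0]]
  ]
}}

```text
clock: 36.82
position: [0.5024, 0.0541, 0.299]
tool_rot: [3.14, -0.0, 1.796]
force: [-0.0, 0.6, 0.3]
grip_width: 0.0851
finger_force: 0.0
```

Run:
```python
from h import *
w=bot.grab_frame("wrist")
for n,f in (("w",w),("s",bot.grab_frame("scene")),("d",bot.grab_frame("side"))):
    for l,z in (("jar",.01),("mill",.01),("shaker",.005)):
        for r in bot.spot_point(f,l)[:1]: print(n,l,round(r["conf"],2),onplane(f,r["position"],z))
    if n=="s": save(f,"s15")
```

```text
w jar 0.75 [0.4983 0.0489 0.01  ]
w mill 0.92 [ 0.5293 -0.0392  0.01  ]
w shaker 0.56 [ 0.4772 -0.2655  0.005 ]
s jar 0.58 [0.5057 0.0427 0.01  ]
s mill 0.58 [ 0.5306 -0.028   0.01  ]
s shaker 0.84 [ 0.4769 -0.2731  0.005 ]
d jar 0.84 [0.5066 0.0497 0.01  ]
d mill 0.65 [ 0.5209 -0.0444  0.01  ]
d shaker 0.69 [0.4698 0.3096 0.005 ]
```

View pics/s15.png

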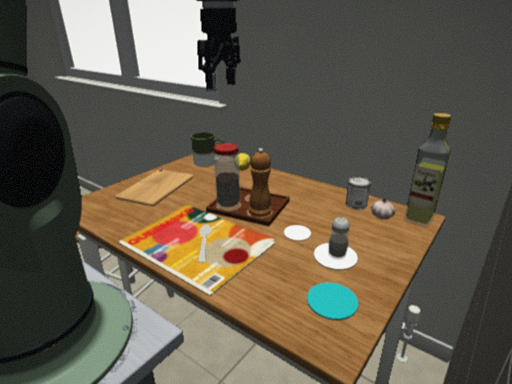

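The jar (227,180) and mill (260,185) stand in the same pixels as at the start, the shaker stands on the coaster (338,240), and the gripper is clear. I hand the job in.

```bash
python3 -c "
from h import *
print(bot.job_done())"
```

```text
the job is handed in; nothing more can be done
None
```

I handed the job in: the shaker stands centred on the larger white coaster, and the mill and jar are back upright on their own discs. The last picture showed all three standing with the gripper clear, but the hand-in returned no verdict.

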